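Shut and latch the insulated food transport box

ROBOT

A 6-joint arm with a two-finger parallel gripper is mounted at the origin on the work surface. World frame = base frame: x ahead of the robot, y to its left, z up, the work surface at z = 0. Lengths are in mm, angles in rad, forces in N, time in s.
With the tool pointing down it reaches from about 400 to 925 mm from the base axis. Payload 12.5 kg.
Tool frame: the origin (TCP) lies between the finger pads; the fingertips stand 19 mm ahead of it and the grasp point (between the pads) is the TCP (env.tips_ahead is the distance from the TCP to the fingertips, in mm); z points along the fingers, y is the line along which they close (so a half turn about z gives the same grasp; the last joint's range is limited). The gripper opens to 95 mm and grips with 3 to 60 N. Pads are 20 mm wide; open, the fingers measure 119 mm over their backs; the gripper's body (75 mm by 180 mm) begins 59 mm behind the grasp point.
Start: joints at [-1.375, 0.491, 1.559, -0, 1.092, -0.106], TCP at [185.797, -596.761, 233.661] pointing down, gripper open.
Joint ranges: [-3.1, 3.1], [-0.84, 2.19], [0.05, 2.79], [-1.13, 4.28], [0.06, 2.93], [-2.69, 2.69]. Speed limits (rad/s): [2.22, 2.22, 2.79, 3.14, 3.14, 3.14].

INTERFACE

Orientations are given as [roll, pitch, yaw] about the fixed x, y, z axes, in that order (R = Rz(yaw) Ry(pitch) Rx(roll)).
In Python, from cell import env gives the robot as it stands.
- The arm moves only by the shell command python3 -m crank 'ROWS'. ROWS is JSON, a list of rows, each a list of 5 numbers: the shift along the tool's x, y, z in mm, then the turn about the tool's z in degrees, then the finger opening in mm, from 0 to 95.1. In form: [[dx, dy, dz, yaw, grip], ...]. A call has 1 to 10 rows; each row is the pose to reach, as a shift and turn from the pose commanded when the call began, along the tool's axes at that moment; what a row does not reach only later rows make up. A row lasts 1/12 s, in which the tool goes at most 41.7 mm and 7.16 degrees, less where a joint would pass 70% of its speed; a pose out of reach is approached as far as the arm can. A call with a gripper value outside its range is refused whole. The fingers move at their own pace and stop on an object; the grip force is fixed at half the most. Time passes only in rows, so rows that repeat a pose let the fingers close. It gives the time, the measured TCP pose, the force, the opening and the grip force at its end, in the units of the state.
- env.state(): the state, without advancing time (a new reading comes with each control period).
- env.read_camera(name): name is "scene" or "top" or "wrist"; returns a dict with "img" (400x640x3 uint8, blue, green, red), "K" (3x3 intrinsics, pixels), "pose" (4x4, takes a point from camera to world coordinates). Camera axes: x right, y down, z forward; pixel columns grow to the right and rows downward; lengths in mm; the calibration is good to about 2 mm. The wrist camera is an equidistant fisheye: a pixel r from the principal point sees the ray r / f radians off the axis. A picture is of the moment at which its call begins. There is no depth.
- env.job_done(): hands the job in; it is judged then, once.
The state is a dict: "t": time; "joints": joint angles; "qvel": joint speeds; "tau": joint torques, N m; "eef_pos": TCP position; "tcp_rot": TCP orientation; "ft_force": force on the tool from outside, world axes, zero at the start; "moment": the same for the moment, N m; "opening": opening from 0.0 (shut) to 1.0 (fully open); "grip_force": force on a finger pad.
Only numpy, scipy, OpenCV 4.12 (cv2) and the standard library are available. Lean on these libraries where they do the work, as an engineer would, in place of code of your own. Each camera call takes 0.05 s, during which the arm holds its last target. There are 200 camera calls.

TASK

Get the insulated food box ready to leave the pass: press its lid, which was left ajar, down onto the seal, swing the wire loop of the front latch up and over so that its cross bar drops behind the lip of the keeper on the lid, then press the red lever down and all the way home against the box until the spring catch at its tip clicks over it, so that the lid is drawn tight. Feel your way and never force anything (a firm hand, some 15 N, is enough; 25 N bends the latch), let go, and leave the crockery and everything else round it where it is.

Things in the scene. Friction and masses are not known exactly. Their poses are not given: they have to be found in the camera images.
- carrier: insulated food box, brushed metal, 210 mm deep (its x), 300 wide (y), rim 175 mm high, 217 with the lid shut. Stands fast. Origin: centre of its underside on the table; x points from the front wall (latch side, wall at x = -105 mm) to the hinge side, z up. The latch lies in its plane y = 0. Black handles stick out 34 mm at both ends.
- lid_front (a point): top of the lid, mid-width, 30 mm behind its front edge: where to press it shut. The lid, 39 mm thick, hinges at the box's back rim (x = 105, z = 175 mm in its frame), starts ajar by 0.10 to 0.30 rad and stays where left; 2 to 4 N moves it down. This point is at x = -75, z = 217 mm in the box's frame when the lid lies loose on its rubber seal (a hard one), about 214 when drawn tight.
- keeper (a point): where the loop's bar finally lies in the keeper, a steel channel on the lid's front face: x = -117, z = 195.5 mm in the box's frame with the lid loosely shut. The channel, 12 mm wide front to back, lies between a back plate (its face 6 mm behind this point, its top 19 mm above) and a lip 3.5 mm thick and 30 mm wide, its top 7 mm above this point, its outer face 9.5 mm in front. Axes as the lid: x to the back, z up.
- lever_pivot (a point): pivot axis of the latch lever (along the box's y), fixed on the box: x = -129, z = 138 mm in its frame, 24 mm off the front wall.
- lever_end (a point): end of the red latch lever (24 mm wide, 3 mm thick), 75 mm from its pivot. Home, it hangs straight down along the wall, this point at x = -129, z = 63 mm in the box's frame, against a hard stop. Starts 1.9 to 2.2 rad from home, out from the wall and 18 to 36 degrees above level; stays where left; swings up to 2.4 rad.
- lever_pad (a point): middle of the red paddle's outer face (upper face when open), 55 mm from the pivot: the face to push. With the loop hooked it resists from about 1.0 rad before home, up to some 6 N here, easing to dead centre at about 0.15 rad; then the catch takes 12 to 18 N until it clicks and the force drops.
- catch_nose (a point): nose of the spring catch, a steel tongue on the wall below the lever's end. From about 0.11 rad before home the lever's end pushes it down; in its last 2 to 3 mm it clicks up in front of the end and holds it. Short of the click the lever eases back a few mm. Given for the relaxed catch: x = -131, z = 66 mm in the box's frame.
- loop_pin (a point): pin in the lever on which the wire loop swings freely, 13 mm from the lever's pivot towards its end.
- loop_bar (a point): centre of the wire loop's cross bar: 5 mm thick, 42 mm long, along the box's y. Its two legs, either side of the lever, reach 67 mm from the pin. It starts leaning outwards, on a stop 0.67 rad above the lever; pushed inwards past upright it falls by itself over the lip against the back plate, and drops into the channel as the lever goes down.
- glass_a: clear tumbler, 68 mm across, 90 mm high; bystander. Origin: centre of its underside.
- glass_b: clear tumbler, 68 mm across, 90 mm high; bystander. Origin: centre of its underside.
- tub: clear plastic tub, 100 mm across, 75 mm high, off the box's front left corner; bystander. Origin: centre of its underside.
- spoon: steel spoon, 170 mm long, on the table in front of the tub; bystander. Origin: centre of its underside.
- salt: small white salt dish, 64 mm across, 40 mm high, off the box's front right corner; bystander. Origin: centre of its underside.

How it is judged:
By the outcome, as a careful person would: the job done as asked, in the order asked, and still so for the second after the job is handed in, with the robot touching nothing.
It also fails if it takes over 64 s, if anything falls off the work surface, if the arm or the gripper's body presses on something with over 40 N, if the wrist force passes 120 N, or if a joint passes its speed limit or range.

## Working session

There is one attempt and no reset: what is moved stays moved. The work goes in short steps, Python scripts to look and compute and a shell command to move; the robot and the scene stay as the last step left them, time stands still between calls to the robot, and variables do not carry over. Pictures are saved under pics/ and viewed, at most 10 in all, crops included, and the job is handed in when it is done.

```bash
mkdir -p pics; ls; python3 - <<'E'
from cell import env
import cv2,numpy as np
for n in ["scene","top"]:
    c=env.read_camera(n); cv2.imwrite(f"pics/{n}0.png",c["img"]); print(n,c["K"].round(1).tolist(),c["pose"].round(3).tolist())
s=env.state(); print(s["t"],s["tcp_rot"],s["eef_pos"])
E
```

```text
pics
scene [[414.4, 0.0, 314.0], [0.0, 414.4, 201.8], [0.0, 0.0, 1.0]] [[-0.979, 0.178, -0.103, 643.329], [0.206, 0.823, -0.529, 442.792], [-0.01, -0.539, -0.842, 886.385], [0.0, 0.0, 0.0, 1.0]]
top [[427.7, 0.0, 316.3], [0.0, 427.7, 189.9], [0.0, 0.0, 1.0]] [[0.015, -0.987, 0.157, 405.247], [-1.0, -0.015, 0.001, -25.487], [0.002, -0.157, -0.988, 1057.675], [0.0, 0.0, 0.0, 1.0]]
0.1 [-3.14062222e+00 -1.07945339e-04  3.01809739e-01] [ 185.77477234 -596.55369993  233.1224791 ]
```

View pics/scene0.png

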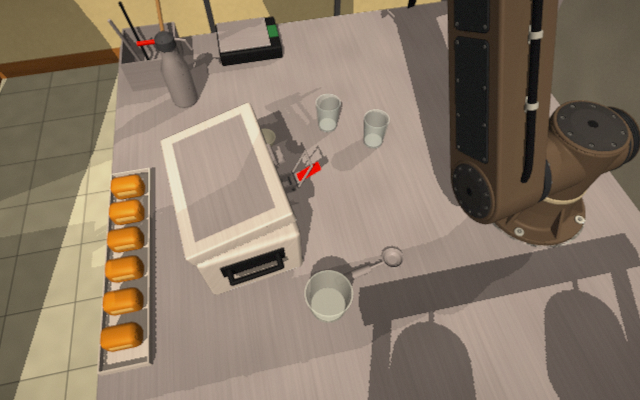

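View pics/top0.png

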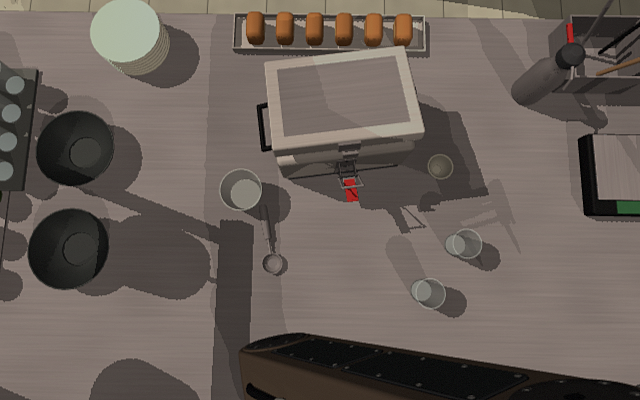

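```bash
cat > h.py <<'E'
from cell import env
import cv2,numpy as np
def ray(c,px):
    K,P=c["K"],c["pose"]; d=P[:3,:3]@np.linalg.inv(K)@np.array([px[0],px[1],1.]); return P[:3,3],d/np.linalg.norm(d)
def onz(c,px,z):
    o,d=ray(c,px); return o+d*(z-o[2])/d[2]
def tri(c1,p1,c2,p2):
    A=np.zeros((3,3));b=np.zeros(3)
    rs=[ray(c1,p1),ray(c2,p2)]
    for o,d in rs:
        M=np.eye(3)-np.outer(d,d);A+=M;b+=M@o
    X=np.linalg.solve(A,b); return X,[np.linalg.norm((np.eye(3)-np.outer(d,d))@(X-o)) for o,d in rs]
def proj(c,X):
    P=np.linalg.inv(c["pose"]); q=c["K"]@(P[:3,:3]@X+P[:3,3]); return q[:2]/q[2]
E
python3 - <<'E'
import cv2,numpy as np
a=cv2.imread("pics/scene0.png")[90:320,140:410]; b=cv2.imread("pics/top0.png")[30:230,220:470]
cv2.imwrite("pics/c1.png",cv2.resize(a,None,fx=2.6,fy=2.6,interpolation=cv2.INTER_CUBIC))
cv2.imwrite("pics/c2.png",cv2.resize(b,None,fx=3,fy=3,interpolation=cv2.INTER_CUBIC))
from cell import env
cv2.imwrite("pics/w0.png",env.read_camera("wrist")["img"])
E
```

```text
(no output)
```

View pics/c1.png

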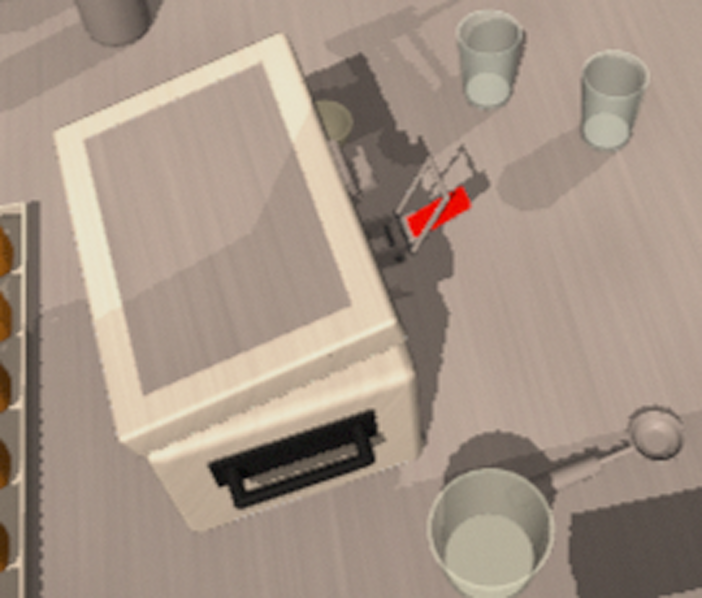

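View pics/c2.png

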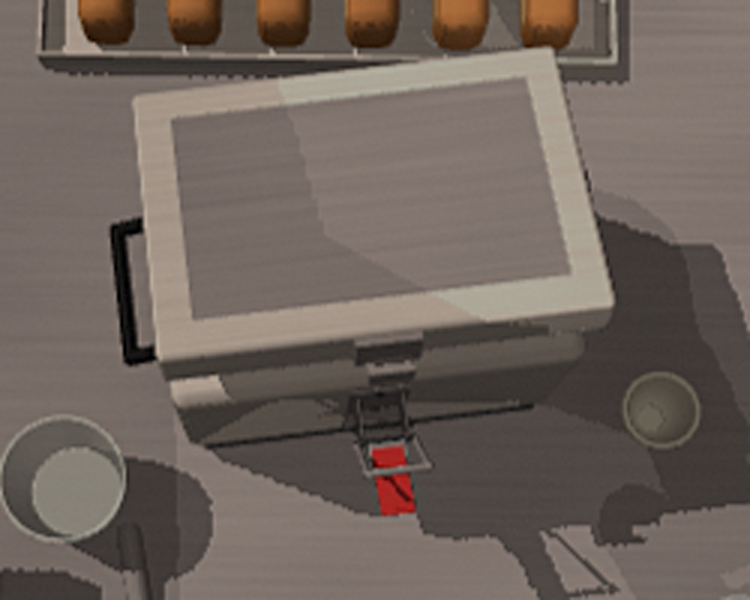

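View pics/w0.png

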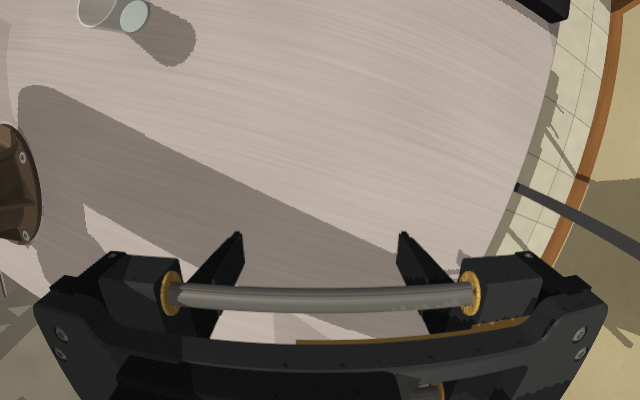

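```bash
python3 - <<'E'
from h import *
s=env.read_camera("scene");t=env.read_camera("top")
S=lambda x,y:(140+x/2.6,90+y/2.6); T=lambda x,y:(220+x/3,30+y/3)
e,r=tri(s,S(467,198),t,T(398,513)); n,r2=tri(s,S(410,226),t,T(388,447)); print("end",e.round(1),np.round(r,1),"near",n.round(1),np.round(r2,1),np.linalg.norm(e-n))
for p in [(200,530),(417,460)]: print("scene base",onz(s,S(*p),0).round(1))
for p in [(190,443),(533,405)]: print("top base",onz(t,T(*p),0).round(1))
a=onz(t,T(190,443),0);b=onz(t,T(533,405),0);print(np.linalg.norm(a-b),np.degrees(np.arctan2(*(a-b)[:2])))
# lid corners top face: triangulate
for nm,p,q in [("FL",(402,328),(157,360)),("BL",(122,440),(135,97)),("BR",(55,132),(553,48)),("FR",(283,35),(613,303))]:
    X,r=tri(s,S(*p),t,T(*q)); print(nm,X.round(1),np.round(r,1))
for nm,c,p in [("salt",t,T(661,412))]: print(nm,onz(c,p,30).round(1))
print("glass",[onz(t,p,85).round(0) for p in [(468,242),(433,290)]],"tub",onz(t,T(62,478),70).round(0),"spoon",onz(t,(265,208),5).round(0),onz(t,(275,264),5).round(0))
E
```

```text
end [ 524.4 -101.5  162.2] [0.9 0.9] near [575.1 -95.8 144.4] [0.7 0.7] 53.96056447166997
scene base [796.6  78.    0. ]
scene base [602.4  53.5   0. ]
top base [603.6  58.8   0. ]
top base [ 640.6 -229.3    0. ]
290.45379403578374 -7.323575884986561
FL [608.3  62.9 249.1] [3.1 3.1]
BL [809.   87.8 210. ] [1.5 1.5]
BR [ 851.4 -206.6  208.9] [1.2 1.2]
FR [ 652.2 -233.5  250.8] [1.4 1.4]
salt [ 629.7 -328.2   30. ]
glass [array([ 446., -369.,   85.]), array([ 339., -287.,   85.])] tub [561. 152.  70.] spoon [526. 102.   5.] [389.  73.   5.]
```

```bash
python3 -m crank '[[10,-6,-40,0,0],[40,-20,-70,0,0],[70,-41,-100,0,0],[105,-62,-100,0,0],[140,-83,-100,0,0],[175,-104,-100,0,0],[210,-124,-100,0,0],[245,-145,-100,0,0],[280,-166,-100,0,0],[315,-186,-100,0,0]]'; python3 -m crank '[[35,-21,0,0,0],[70,-42,0,0,0],[105,-63,0,0,0],[140,-84,0,0,0],[175,-105,0,0,0],[210,-125,0,0,0],[245,-145,0,2,0],[278,-165,0,5,0],[278,-165,0,9.5,0],[278,-165,0,9.5,0]]'
```

```text
t: 1.08
eef_pos: [432.2, -323.7, 333.8]
tcp_rot: [3.141, -0.0, 0.302]
ft_force: [-0.0, -0.9, 0.3]
opening: 0.359
grip_force: 0.0
t: 1.92
eef_pos: [648.4, -83.6, 332.7]
tcp_rot: [-3.141, 0.001, 0.135]
ft_force: [-0.9, 0.4, 0.2]
opening: 0.002
grip_force: 0.0
```

```bash
python3 -m crank '[[0,0,15,0,0],[0,0,30,0,0],[0,0,45,0,0],[0,0,55,0,0],[0,0,60,0,0],[0,0,65,0,0],[0,0,69,0,0],[0,0,73,0,0],[0,0,77,0,0],[0,0,77,0,0]]';python3 -m crank '[[0,0,2,0,0],[0,0,4,0,0],[0,0,6,0,0],[0,0,8,0,0],[0,0,10,0,0],[0,0,12,0,0],[0,0,13,0,0],[0,0,14,0,0],[0,0,15,0,0],[0,0,15,0,0]]'
```

```text
t: 2.75
eef_pos: [647.6, -85.4, 256.1]
tcp_rot: [3.142, 0.0, 0.136]
ft_force: [0.5, -1.1, 1.3]
opening: 0.005
grip_force: 0.5
t: 3.58
eef_pos: [647.7, -85.3, 241.4]
tcp_rot: [3.142, 0.0, 0.136]
ft_force: [-1.1, -0.7, 2.0]
opening: 0.004
grip_force: 0.9
```

```bash
python3 -m crank '[[0,0,1,0,0],[0,0,2,0,0],[0,0,3,0,0],[0,0,3,0,0]]';python3 -m crank '[[0,0,1,0,0],[0,0,1,0,0]]';python3 -m crank '[[0,0,1,0,0],[0,0,1,0,0]]';python3 -m crank '[[0,0,1,0,0],[0,0,1,0,0]]'
```

```text
t: 3.92
eef_pos: [647.6, -85.4, 238.4]
tcp_rot: [3.142, 0.0, 0.136]
ft_force: [-0.9, -0.7, 2.3]
opening: 0.007
grip_force: 1.0
t: 4.08
eef_pos: [647.7, -85.4, 237.5]
tcp_rot: [3.142, 0.0, 0.136]
ft_force: [0.0, -0.2, 1.8]
opening: 0.007
grip_force: 1.1
t: 4.25
eef_pos: [647.7, -85.4, 236.5]
tcp_rot: [3.141, -0.0, 0.136]
ft_force: [-0.7, -0.8, 1.8]
opening: 0.005
grip_force: 1.2
t: 4.42
eef_pos: [647.7, -85.4, 236.0]
tcp_rot: [3.141, -0.0, 0.136]
ft_force: [-2.0, -1.6, 4.6]
opening: 0.007
grip_force: 2.4
```

```bash
python3 -m crank '[[0,0,0.5,0,0],[0,0,0.5,0,0]]'; python3 -m crank '[[0,0,0.4,0,0],[0,0,0.4,0,0]]'
```

```text
t: 4.58
eef_pos: [647.7, -85.4, 235.9]
tcp_rot: [3.141, -0.001, 0.136]
ft_force: [-3.2, -0.1, 7.9]
opening: 0.006
grip_force: 3.9
t: 4.75
eef_pos: [647.7, -85.4, 235.8]
tcp_rot: [3.141, -0.001, 0.136]
ft_force: [-3.3, 0.6, 10.5]
opening: 0.002
grip_force: 5.1
```

```bash
python3 -m crank '[[0,0,-20,0,0],[0,0,-45,0,0],[-35,0,-45,0,0],[-70,0,-45,0,0],[-105,0,-45,0,0],[-140,0,-45,0,0],[-160,0,-45,0,0],[-160,0,-45,0,0]]'; python3 - <<'E'
from h import *
t=env.read_camera("top");s=env.read_camera("scene")
cv2.imwrite("pics/t1.png",np.hstack([cv2.resize(t["img"][100:230,290:420],(390,390),interpolation=2),cv2.resize(s["img"][110:240,250:380],(390,390),interpolation=2)]))
u=np.array([.991,.136]);v=np.array([-.136,.991]);O=np.array([722,-75])
w=onz(t,(352,186),199)[:2]-O; print(w@u,w@v)
for x,z in [(-129,138),(-177,199),(-200,163),(-117,195.5),(-75,217)]:
  P=np.r_[O+x*u,z]; a=proj(t,P);b=proj(s,P);print(x,z,((a-[290,100])*3).round(),((b-[250,110])*3+[390,0]).round())
E
```

```text
t: 5.42
eef_pos: [486.0, -107.1, 280.0]
tcp_rot: [-3.141, 0.001, 0.135]
ft_force: [0.4, -1.2, 0.2]
opening: 0.002
grip_force: 0.0
-172.3529017140883 1.106789498327497
-129 138 [173. 214.] [508. 214.]
-177 199 [189. 265.] [568. 144.]
-200 163 [189. 305.] [598. 167.]
-117 195.5 [176. 180.] [487. 170.]
-75 217 [171. 113.] [425. 168.]
```

View pics/t1.png

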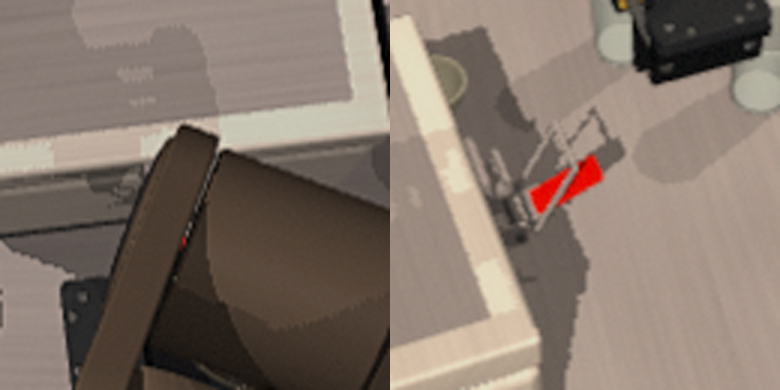

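```bash
python3 -m crank '[[0,0,30,0,0],[0,0,60,0,0],[0,0,71,0,0],[0,0,71,0,0],[15,0,71,0,0],[30,0,71,0,0],[40,0,71,0,0],[45,0,71,0,0],[50,0,71,0,0],[50,0,71,0,0]]'; python3 -m crank '[[5,0,0,0,0],[10,0,0,0,0],[15,0,0,0,0],[20,0,0,0,0],[20,0,0,0,0]]';  python3 -m crank '[[4,0,0,0,0],[8,0,0,0,0],[12,0,0,0,0],[15,0,0,0,0],[15,0,0,0,0]]'
```

```text
t: 6.35
eef_pos: [539.3, -100.1, 208.8]
tcp_rot: [3.141, -0.0, 0.136]
ft_force: [-0.6, -1.0, 0.4]
opening: 0.006
grip_force: 0.0
t: 6.77
eef_pos: [559.3, -97.5, 208.7]
tcp_rot: [3.141, -0.0, 0.136]
ft_force: [-0.1, -0.5, -0.4]
opening: 0.006
grip_force: 0.0
t: 7.18
eef_pos: [573.9, -95.5, 208.6]
tcp_rot: [3.141, -0.0, 0.136]
ft_force: [0.4, -0.1, 0.2]
opening: 0.003
grip_force: 0.0
```

```bash
python3 -m crank '[[2,0,0,0,0],[4,0,0,0,0],[6,0,0,0,0],[6,0,0,0,0]]'; python3 - <<'E'
from h import *
s=env.read_camera("scene");cv2.imwrite("pics/s2.png",cv2.resize(s["img"][110:240,240:400],(800,650)[0:2],interpolation=2)[:600])
E
```

```text
t: 7.52
eef_pos: [579.6, -94.7, 208.7]
tcp_rot: [3.141, -0.0, 0.136]
ft_force: [0.3, 1.2, 1.0]
opening: 0.004
grip_force: 0.0
```

View pics/s2.png

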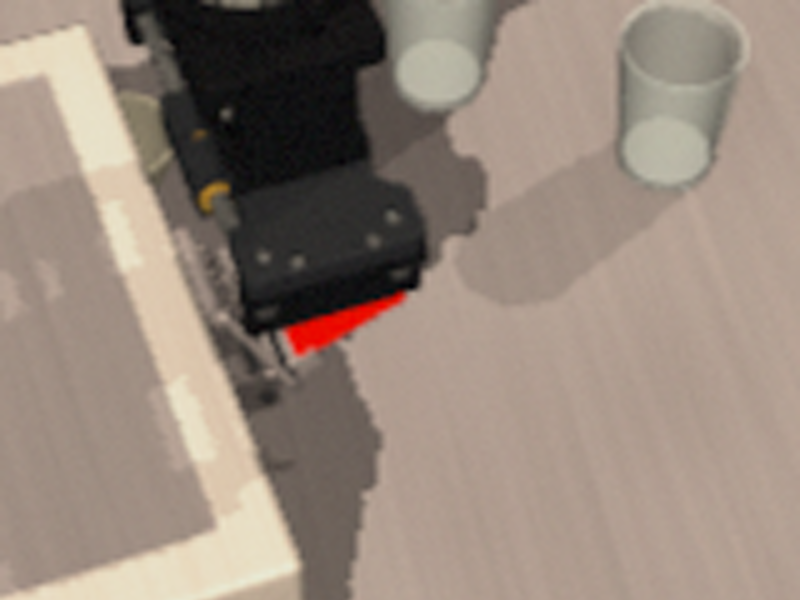

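```bash
python3 -m crank '[[-20,0,0,0,0],[-46,0,0,0,0],[-46,0,15,0,0],[-46,0,26,0,0],[-46,0,32,0,0],[-47,0,38,0,0],[-48,0,44,0,0],[-48,0,50,0,0],[-48,0,50,0,0]]'; python3 -m crank '[[0,0,5,0,0],[-1,0,10,0,0],[-2,0,15,0,0],[-3,0,20,0,0],[-3,0,20,0,0]]'
```

```text
t: 8.32
eef_pos: [531.6, -101.1, 157.7]
tcp_rot: [-3.141, 0.001, 0.136]
ft_force: [0.8, -0.2, 0.5]
opening: 0.001
grip_force: 0.0
t: 8.73
eef_pos: [528.2, -101.6, 137.7]
tcp_rot: [-3.141, 0.001, 0.136]
ft_force: [-0.7, -0.9, 0.6]
opening: 0.009
grip_force: 0.0
```

```bash
python3 -m crank '[[1,0,4,0,0],[2,0,7,0,0],[4,0,10,0,0],[5,0,13,0,0],[6.5,0,16,0,0],[8,0,18,0,0],[8,0,18,0,0]]'; python3 - <<'E'
from h import *
s=env.read_camera("scene");cv2.imwrite("pics/s3.png",cv2.resize(s["img"][130:230,250:370],(720,600),interpolation=2))
E
```

```text
t: 9.32
eef_pos: [537.2, -100.5, 120.6]
tcp_rot: [3.141, -0.001, 0.136]
ft_force: [-0.5, 1.9, 5.0]
opening: 0.007
grip_force: 1.9
```

View pics/s3.png

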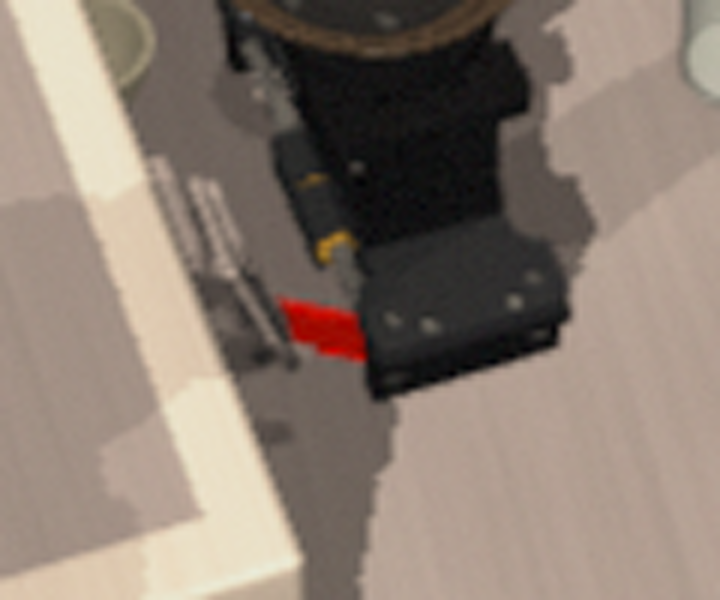

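```bash
python3 -m crank '[[2,0,2.5,0,0],[4,0,5,0,0],[6,0,7,0,0],[7.5,0,8.5,0,0],[7.5,0,8.5,0,0]]'; python3 -m crank '[[2.5,0,2,0,0],[5,0,4,0,0],[7.5,0,5.5,0,0],[10,0,7,0,0],[10,0,7,0,0]]'; python3 - <<'E'
from h import *
w=env.read_camera("wrist"); s=env.state(); print(w["pose"].round(2), s["eef_pos"], s["ft_force"],s["joints"])
E
```

```text
t: 9.78
eef_pos: [544.5, -99.5, 112.2]
tcp_rot: [3.141, -0.0, 0.136]
ft_force: [-1.4, 0.2, 4.6]
opening: 0.005
grip_force: 2.3
t: 10.2
eef_pos: [554.2, -98.2, 105.0]
tcp_rot: [3.142, 0.0, 0.136]
ft_force: [-1.7, -1.2, 4.1]
opening: 0.006
grip_force: 1.7
[[ 1.4000e-01 -9.5000e-01 -2.8000e-01  6.3492e+02]
 [-9.9000e-01 -1.3000e-01 -4.0000e-02 -8.6990e+01]
 [-0.0000e+00  2.9000e-01 -9.6000e-01  2.5614e+02]
 [ 0.0000e+00  0.0000e+00  0.0000e+00  1.0000e+00]] [554.07765177 -98.16693914 105.01699129] [-2.33476071 -0.60684257  3.00103172] [-2.92651445e-01  5.67120259e-01  1.83930664e+00 -2.72112984e-04
  7.35505541e-01  1.14227188e+00]
```

```bash
python3 -m crank '[[-5,0,-3,0,0],[-40,5,-5,0,0],[-75,20,-5,7,0],[-110,37,-5,14,0],[-130,37,-5,21,0],[-130,37,-5,28,0],[-130,37,-5,35,0],[-130,37,-5,42,0],[-130,37,-5,45,0],[-130,37,-5,45,0]]'; python3 - <<'E'
from h import *
s=env.read_camera("scene");t=env.read_camera("top");S=s["img"][130:250,250:400];T=t["img"][130:250,300:420]
cv2.imwrite("pics/s4.png",np.hstack([cv2.resize(S,(400,320),interpolation=2),cv2.resize(T,(320,320),interpolation=2)]))
u=np.array([.991,.136]);O=np.array([722,-75])
for f in (.5,1.0):
  P=np.r_[O+(-129-75*np.sin(f))*u,138-75*np.cos(f)]; print(f,((proj(s,P)-[250,130])*2.667).round(), ((proj(t,P)-[300,130])*2.667+[400,0]).round())
E
```

```text
t: 11.08
eef_pos: [430.0, -152.5, 110.3]
tcp_rot: [3.142, -0.0, -0.652]
ft_force: [-0.2, 1.0, 0.9]
opening: 0.003
grip_force: 0.0
0.5 [148. 168.] [527. 165.]
1.0 [177. 143.] [533. 192.]
```

View pics/s4.png

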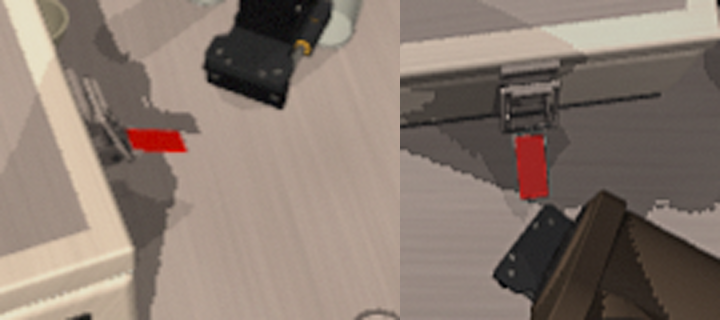

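```bash
python3 -m crank '[[0,0,20,0,0],[0,0,40,0,0],[0,0,60,0,0],[0,0,75,0,0],[0,0,83,0,0],[0,0,86,0,0],[0,0,86,0,0]]'; python3 -m crank '[[3.5,-3.5,0,0,0],[7,-7,0,0,0],[9,-9,0,0,0],[11,-11,0,0,0],[13,-13,0,0,0],[15,-15,0,0,0],[15,-15,0,0,0]]'
```

```text
t: 11.77
eef_pos: [430.2, -152.4, 24.0]
tcp_rot: [3.141, 0.001, -0.648]
ft_force: [-0.3, -0.4, 1.2]
opening: 0.001
grip_force: 0.0
t: 12.35
eef_pos: [451.8, -149.6, 24.3]
tcp_rot: [-3.142, -0.001, -0.649]
ft_force: [-0.5, 0.2, -1.0]
opening: 0.0
grip_force: 0.0
```

```bash
python3 -m crank '[[1.5,-1.5,0,0,0],[3,-3,0,0,0],[4.5,-4.5,0,0,0],[6,-6,0,0,0],[6,-6,0,0,0]]'; python3 -m crank '[[1.5,-1.5,0,0,0],[3,-3,0,0,0],[4.5,-4.5,0,0,0],[6,-6,0,0,0],[6,-6,0,0,0]]'; python3 - <<'E'
from h import *
s=env.read_camera("scene");t=env.read_camera("top");S=s["img"][130:250,250:400];T=t["img"][130:250,300:420]
cv2.imwrite("pics/s5.png",np.hstack([cv2.resize(S,(400,320),interpolation=2),cv2.resize(T,(320,320),interpolation=2)]))
E
```

```text
t: 12.77
eef_pos: [457.5, -147.6, 23.5]
tcp_rot: [3.14, 0.006, -0.648]
ft_force: [-10.7, -1.0, -2.7]
opening: 0.006
grip_force: 0.0
t: 13.18
eef_pos: [466.0, -146.5, 23.5]
tcp_rot: [3.14, 0.005, -0.648]
ft_force: [-9.5, -0.6, -2.3]
opening: 0.007
grip_force: 0.0
```

View pics/s5.png

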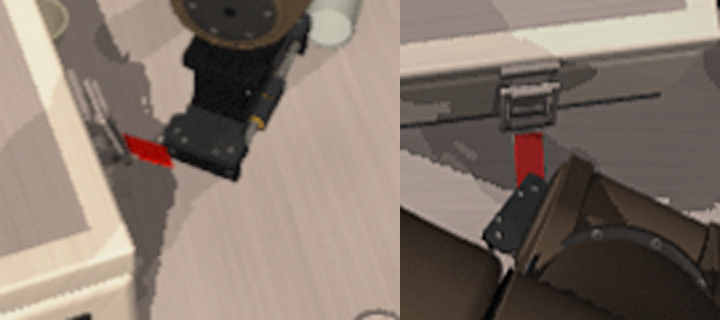

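```bash
python3 -m crank '[[1.5,-1.5,0,0,0],[3,-3,0,0,0],[4.5,-4.5,0,0,0],[6,-6,0,0,0],[6,-6,0,0,0]]'; python3 -m crank '[[1.5,-1.5,0,0,0],[3,-3,0,0,0],[4.5,-4.5,0,0,0],[6,-6,0,0,0],[6,-6,0,0,0]]'; python3 -m crank '[[1.5,-1.5,0,0,0],[3,-3,0,0,0],[4.5,-4.5,0,0,0],[4.5,-4.5,0,0,0]]'
```

```text
t: 13.7
eef_pos: [475.9, -145.9, 24.1]
tcp_rot: [3.141, 0.002, -0.649]
ft_force: [-4.6, 0.4, 1.3]
opening: 0.001
grip_force: 0.0
t: 14.12
eef_pos: [484.3, -144.8, 24.0]
tcp_rot: [3.141, 0.002, -0.649]
ft_force: [-5.4, 0.0, 1.4]
opening: 0.002
grip_force: 0.0
t: 14.45
eef_pos: [490.5, -143.9, 24.0]
tcp_rot: [3.141, 0.002, -0.649]
ft_force: [-4.8, -0.3, 1.9]
opening: 0.003
grip_force: 0.0
```

```bash
python3 -m crank '[[1.5,-1.5,0,0,0],[3,-3,0,0,0],[4.5,-4.5,0,0,0],[4.5,-4.5,0,0,0]]'; python3 -m crank '[[0.7,-0.7,0,0,0],[1.4,-1.4,0,0,0],[1.4,-1.4,0,0,0]]'; python3 -m crank '[[0.7,-0.7,0,0,0],[1.4,-1.4,0,0,0],[1.4,-1.4,0,0,0]]'
```

```text
t: 14.78
eef_pos: [497.0, -143.0, 24.0]
tcp_rot: [3.141, 0.002, -0.649]
ft_force: [-4.7, -0.4, 0.2]
opening: 0.003
grip_force: 0.0
t: 15.03
eef_pos: [499.4, -142.9, 24.1]
tcp_rot: [3.141, 0.0, -0.649]
ft_force: [-5.4, -0.8, -0.1]
opening: 0.003
grip_force: 0.0
t: 15.28
eef_pos: [501.7, -142.8, 24.2]
tcp_rot: [-3.142, -0.0, -0.649]
ft_force: [-3.7, -0.6, -0.2]
opening: 0.005
grip_force: 0.0
```

```bash
python3 -m crank '[[0.7,-0.7,0,0,0],[0.7,-0.7,0,0,0]]'; python3 -m crank '[[0.7,-0.7,0,0,0],[0.7,-0.7,0,0,0]]'; python3 -m crank '[[0.7,-0.7,0,0,0],[0.7,-0.7,0,0,0]]'; python3 -m crank '[[0.5,-0.5,0,0,0],[0.5,-0.5,0,0,0]]'
```

```text
t: 15.45
eef_pos: [502.7, -142.6, 24.3]
tcp_rot: [-3.142, -0.0, -0.649]
ft_force: [-4.1, -1.0, -0.0]
opening: 0.003
grip_force: 0.0
t: 15.62
eef_pos: [503.6, -142.5, 24.3]
tcp_rot: [-3.142, -0.0, -0.649]
ft_force: [-3.3, 0.2, -0.3]
opening: 0.002
grip_force: 0.0
t: 15.78
eef_pos: [504.6, -142.4, 24.3]
tcp_rot: [-3.142, -0.0, -0.649]
ft_force: [-2.7, -0.5, -0.5]
opening: 0.004
grip_force: 0.0
t: 15.95
eef_pos: [505.2, -142.3, 24.2]
tcp_rot: [-3.142, -0.0, -0.649]
ft_force: [-2.7, 0.3, -0.4]
opening: 0.004
grip_force: 0.0
```

```bash
for i in 1 2 3 4; do :; done; python3 -m crank '[[0.5,-0.5,0,0,0],[0.5,-0.5,0,0,0]]'; python3 -m crank '[[0.5,-0.5,0,0,0],[0.5,-0.5,0,0,0]]'; python3 -m crank '[[0.5,-0.5,0,0,0],[0.5,-0.5,0,0,0]]'; python3 -m crank '[[0.5,-0.5,0,0,0],[0.5,-0.5,0,0,0]]'
```

```text
t: 16.12
eef_pos: [505.9, -142.2, 24.2]
tcp_rot: [3.142, -0.0, -0.649]
ft_force: [-2.9, 0.3, 0.1]
opening: 0.003
grip_force: 0.0
t: 16.28
eef_pos: [506.6, -142.0, 24.2]
tcp_rot: [3.142, -0.0, -0.649]
ft_force: [-2.9, -1.0, -1.7]
opening: 0.003
grip_force: 0.0
t: 16.45
eef_pos: [507.3, -142.0, 24.2]
tcp_rot: [3.142, -0.0, -0.649]
ft_force: [-3.7, 0.4, -1.4]
opening: 0.003
grip_force: 0.0
t: 16.62
eef_pos: [507.9, -141.8, 24.2]
tcp_rot: [3.142, -0.0, -0.649]
ft_force: [-4.0, -0.4, -0.3]
opening: 0.007
grip_force: 0.0
```

Force has started to rise; continuing gently.

```bash
python3 -m crank '[[0.5,-0.5,0,0,0],[0.5,-0.5,0,0,0]]'; python3 -m crank '[[0.5,-0.5,0,0,0],[0.5,-0.5,0,0,0]]'; python3 -m crank '[[0.5,-0.5,0,0,0],[0.5,-0.5,0,0,0]]'; python3 -m crank '[[0.5,-0.5,0,0,0],[0.5,-0.5,0,0,0]]'
```

```text
t: 16.78
eef_pos: [508.8, -141.8, 24.3]
tcp_rot: [-3.142, -0.0, -0.649]
ft_force: [-2.8, 0.1, -0.3]
opening: 0.004
grip_force: 0.0
t: 16.95
eef_pos: [509.4, -141.6, 24.2]
tcp_rot: [3.142, -0.0, -0.649]
ft_force: [-3.2, -0.1, -1.0]
opening: 0.004
grip_force: 0.0
t: 17.12
eef_pos: [509.6, -141.5, 24.2]
tcp_rot: [3.141, 0.001, -0.649]
ft_force: [-6.6, -1.8, 0.2]
opening: 0.005
grip_force: 0.0
t: 17.28
eef_pos: [509.8, -141.4, 24.1]
tcp_rot: [3.141, 0.002, -0.649]
ft_force: [-9.1, -3.3, 1.5]
opening: 0.004
grip_force: 0.0
```

```bash
python3 -m crank '[[0.5,-0.5,0,0,0],[0.5,-0.5,0,0,0]]'; python3 -m crank '[[0.5,-0.5,0,0,0],[0.5,-0.5,0,0,0]]'
```

```text
t: 17.45
eef_pos: [510.0, -141.3, 24.1]
tcp_rot: [3.14, 0.003, -0.649]
ft_force: [-12.2, -4.1, 2.6]
opening: 0.004
grip_force: 0.0
t: 17.62
eef_pos: [510.3, -141.2, 24.1]
tcp_rot: [3.14, 0.003, -0.649]
ft_force: [-16.1, -4.7, 3.3]
opening: 0.004
grip_force: 0.0
```

```bash
python3 -m crank '[[0.3,-0.3,0,0,0],[0.3,-0.3,0,0,0]]'; python3 -m crank '[[0.2,-0.2,0,0,0],[0.2,-0.2,0,0,0]]'
```

```text
t: 17.78
eef_pos: [510.5, -141.1, 24.1]
tcp_rot: [3.14, 0.004, -0.649]
ft_force: [-16.7, -4.2, 4.4]
opening: 0.007
grip_force: 0.0
t: 17.95
eef_pos: [510.5, -141.1, 24.1]
tcp_rot: [3.14, 0.004, -0.649]
ft_force: [-18.1, -5.5, 4.6]
opening: 0.004
grip_force: 0.0
```

```bash
cat > red.py <<'E'
from h import *
u=np.array([.991,.136]);v=np.array([-.136,.991]);O=np.array([722,-75])
for n in("scene","top"):
    c=env.read_camera(n);h=cv2.cvtColor(c["img"],cv2.COLOR_BGR2HSV)
    m=(((h[...,0]<6)|(h[...,0]>174))&(h[...,1]>170)&(h[...,2]>40)); m[:110]=0;m[260:]=0;m[:,:250]=0;m[:,400:]=0
    ys,xs=np.nonzero(m); print(n,len(xs),"x",xs.min() if len(xs) else 0,xs.max() if len(xs) else 0,"y",ys.min() if len(xs) else 0,ys.max() if len(xs) else 0, xs.mean() if len(xs) else 0, ys.mean() if len(xs) else 0)
    for y in sorted(set(ys)): print(y,xs[ys==y].min(),xs[ys==y].max(),end='; ')
    for f in(0,.05,.1,.2,.3,1.05):
        q=[]
        for yy in(-12,12):
            for r in (30,75): q.append(proj(c,np.r_[O+(-130.5-r*np.sin(f))*u+yy*v,138-r*np.cos(f)]).round(1).tolist())
        print(f,q)
E
python3 red.py
```

```text
scene 12 x 293 295 y 195 202 294.0833333333333 197.91666666666666
195 293 294; 196 293 294; 197 293 294; 198 294 294; 199 294 295; 200 295 295; 201 295 295; 202 295 295; 0 [[289.1, 184.6], [290.2, 195.4], [292.4, 192.8], [293.4, 203.4]]
0.05 [[289.7, 184.4], [291.7, 195.0], [293.0, 192.6], [294.9, 202.9]]
0.1 [[290.4, 184.2], [293.2, 194.4], [293.6, 192.3], [296.4, 202.4]]
0.2 [[291.6, 183.7], [296.2, 193.3], [294.8, 191.9], [299.4, 201.2]]
0.3 [[292.8, 183.2], [299.0, 192.0], [296.0, 191.3], [302.2, 199.9]]
1.05 [[299.6, 177.6], [315.8, 178.5], [303.0, 185.7], [319.4, 186.5]]
top 12 x 341 351 y 175 179 344.8333333333333 176.5
175 349 351; 176 342 350; 177 342 343; 178 341 342; 179 341 341; 0 [[351.9, 173.9], [350.3, 177.6], [341.4, 175.2], [340.2, 178.8]]
0.05 [[352.0, 174.6], [350.5, 179.2], [341.5, 175.8], [340.4, 180.4]]
0.1 [[352.1, 175.2], [350.7, 180.7], [341.5, 176.5], [340.7, 181.9]]
0.2 [[352.3, 176.4], [351.2, 183.7], [341.7, 177.7], [341.1, 184.9]]
0.3 [[352.5, 177.6], [351.7, 186.6], [341.9, 178.9], [341.5, 187.8]]
1.05 [[354.0, 184.0], [355.5, 202.7], [343.3, 185.3], [344.9, 204.0]]
```

```bash
cat > m.py <<'E'
from cell import env
import numpy as np
s=env.state();f=np.array(s["ft_force"]);m=np.array(s["moment"])*1000;R=np.array([84,49])
print(s["t"],f.round(2),m.round(0),"rz",((m[1]+R[0]*f[2])/f[0]).round(1),((m[0]-R[1]*f[2])/-f[1]).round(1))
E
python3 m.py; python3 -m crank '[[-0.3,0.3,0,0,0]]' >/dev/null; python3 m.py; python3 -m crank '[[-0.7,0.7,0,0,0],[-0.7,0.7,0,0,0]]'>/dev/null; python3 m.py; python3 -m crank '[[-1,1,0,0,0],[-1,1,0,0,0]]'; python3 m.py; python3 -m crank '[[-2,2,0,0,0],[-2,2,0,0,0]]'; python3 m.py;python3 -m crank '[[0,0,0,0,0]]'>/dev/null; python3 m.py; python3 red.py | grep -A1 ^scene
```

```text
18.05 [-17.95  -5.72   4.24] [-190. 1172.  393.] rz -85.1 -69.5
18.1333 [-14.47  -4.22   2.82] [-116.  974.  395.] rz -83.6 -60.2
18.3 [-8.75 -1.74 -0.18] [-100.  819.  293.] rz -91.8 -52.4
t: 18.47
eef_pos: [509.9, -141.6, 24.3]
tcp_rot: [3.142, -0.0, -0.65]
ft_force: [-3.6, -0.3, -0.7]
opening: 0.005
grip_force: 0.0
18.4667 [-3.59 -0.29 -0.69] [-37. 431. 176.] rz -103.7 -10.4
t: 18.63
eef_pos: [507.4, -142.1, 24.4]
tcp_rot: [-3.141, -0.001, -0.65]
ft_force: [-0.4, -0.6, 0.3]
opening: 0.001
grip_force: 0.0
18.6333 [-0.42 -0.64  0.33] [96. -3. -9.] rz -60.4 124.8
18.7167 [-0.14  0.07  0.07] [89. 44.  5.] rz -362.8 -1322.2
scene 10 x 293 296 y 195 201 294.5 197.6
195 293 294; 196 294 294; 197 294 295; 198 294 295; 199 295 295; 200 295 295; 201 296 296; 0 [[289.1, 184.6], [290.2, 195.4], [292.4, 192.8], [293.4, 203.4]]
```

```bash
python3 -m crank '[[-2,2,0,0,0],[-2,2,3.5,0,0],[-2,2,3.5,0,0],[-1,1,3.5,0,0],[0,0,3.5,0,0],[0.7,-0.7,3.5,0,0],[1.4,-1.4,3.5,0,0],[1.4,-1.4,3.5,0,0]]'; python3 m.py; for i in 1; do python3 -m crank '[[0.7,-0.7,0,0,0],[0.7,-0.7,0,0,0]]'|grep eef; python3 m.py; python3 -m crank '[[0.7,-0.7,0,0,0],[0.7,-0.7,0,0,0]]'|grep eef; python3 m.py;  python3 -m crank '[[0.5,-0.5,0,0,0],[0.5,-0.5,0,0,0]]'|grep eef; python3 m.py; done
```

```text
t: 19.48
eef_pos: [509.0, -141.6, 20.7]
tcp_rot: [3.141, 0.001, -0.649]
ft_force: [-3.9, -1.1, 0.7]
opening: 0.003
grip_force: 0.0
19.4833 [-3.87 -1.05  0.74] [ 22. 216.  17.] rz -72.0 -13.6
eef_pos: [509.3, -141.5, 20.6]
19.65 [-6.92 -2.7   1.99] [-103.  441.  149.] rz -87.9 -74.3
eef_pos: [509.6, -141.3, 20.6]
19.8167 [-10.49  -5.37   3.89] [-172.  730.  202.] rz -100.7 -67.5
eef_pos: [509.9, -141.2, 20.6]
19.9833 [-13.13  -5.93   3.89] [-114.  841.  312.] rz -89.0 -51.4
```

```bash
python3 -m crank '[[0.5,-0.5,0,0,0],[0.5,-0.5,0,0,0]]'|grep eef; python3 m.py; python3 -m crank '[[0.5,-0.5,0,0,0],[0.5,-0.5,0,0,0]]'|grep eef; python3 m.py; python3 red.py | grep -A1 -E "^(scene|top)"
```

```text
eef_pos: [510.3, -141.1, 20.6]
20.15 [-15.4   -5.75   4.44] [-223.  940.  293.] rz -85.2 -76.7
eef_pos: [510.7, -141.0, 20.5]
20.3167 [-17.49  -7.18   4.99] [-217. 1059.  329.] rz -84.5 -64.3
scene 14 x 292 295 y 194 202 293.7142857142857 197.78571428571428
194 294 294; 195 292 293; 196 293 294; 197 293 294; 198 293 294; 199 294 294; 200 294 294; 201 294 295; 202 295 295; 0 [[289.1, 184.6], [290.2, 195.4], [292.4, 192.8], [293.4, 203.4]]
--
top 13 x 341 351 y 175 180 344.53846153846155 176.76923076923077
175 349 351; 176 342 350; 177 342 343; 178 341 342; 179 341 341; 180 341 341; 0 [[351.9, 173.9], [350.3, 177.6], [341.4, 175.2], [340.2, 178.8]]
```

```bash
python3 -m crank '[[0.3,-0.1,-0.5,0,0],[0.3,-0.1,-0.5,0,0]]'|grep eef; python3 m.py; python3 -m crank '[[0.3,-0.1,-0.5,0,0],[0.3,-0.1,-0.5,0,0]]'|grep eef; python3 m.py; python3 -m crank '[[0.3,-0.2,-0.3,0,0],[0.3,-0.2,-0.3,0,0]]'|grep eef; python3 m.py
```

```text
eef_pos: [510.6, -141.0, 20.8]
20.5833 [-17.17  -6.72   1.64] [-323. 1346.  362.] rz -86.4 -60.1
eef_pos: [510.6, -141.0, 21.0]
20.75 [-19.02  -7.5    0.35] [-522. 1590.  306.] rz -85.2 -71.8
eef_pos: [510.6, -141.0, 21.1]
20.9167 [-18.48  -6.71  -1.17] [-634. 1786.  420.] rz -91.3 -85.9
```

```bash
python3 -m crank '[[-5,5,0,0,0],[-20,20,-10,0,0],[-40,40,-40,0,0],[-40,40,-70,0,0],[-40,40,-70,0,0]]'|grep eef; python3 red.py; python3 - <<'E'
from h import *
c=env.read_camera("wrist");h=cv2.cvtColor(c["img"],cv2.COLOR_BGR2HSV);print(c["K"].round(1).tolist(),c["pose"][:3,3].round(1),c["pose"][:3,2].round(2))
m=(((h[...,0]<6)|(h[...,0]>174))&(h[...,1]>150)&(h[...,2]>40)).astype(np.uint8)
n,l,st,ce=cv2.connectedComponentsWithStats(m)
print([(s.tolist(),q.round(1).tolist()) for s,q in zip(st[1:],ce[1:]) if s[4]>15])
u=np.array([.991,.136]);v=np.array([-.136,.991]);O=np.array([722,-75])
def fp(X):
    P=np.linalg.inv(c["pose"]);q=P[:3,:3]@X+P[:3,3];r=np.hypot(q[0],q[1]);th=np.arctan2(r,q[2]);return (c["K"][:2,2]+c["K"][0,0]*th*q[:2]/r).round(1)
for f in(0,.05,.1,.2): print(f,[fp(np.r_[O+(-130.5-r*np.sin(f))*u+y*v,138-r*np.cos(f)]).tolist() for y in(-12,12) for r in(35,75)])
E
```

```text
eef_pos: [458.9, -149.8, 96.1]
scene 9 x 293 296 y 195 201 294.44444444444446 197.66666666666666
195 293 294; 196 294 294; 197 294 294; 198 294 295; 199 295 295; 200 295 295; 201 296 296; 0 [[289.1, 184.6], [290.2, 195.4], [292.4, 192.8], [293.4, 203.4]]
0.05 [[289.7, 184.4], [291.7, 195.0], [293.0, 192.6], [294.9, 202.9]]
0.1 [[290.4, 184.2], [293.2, 194.4], [293.6, 192.3], [296.4, 202.4]]
0.2 [[291.6, 183.7], [296.2, 193.3], [294.8, 191.9], [299.4, 201.2]]
0.3 [[292.8, 183.2], [299.0, 192.0], [296.0, 191.3], [302.2, 199.9]]
1.05 [[299.6, 177.6], [315.8, 178.5], [303.0, 185.7], [319.4, 186.5]]
top 56 x 341 351 y 175 181 345.7142857142857 178.17857142857142
175 350 351; 176 342 351; 177 342 350; 178 341 350; 179 341 350; 180 341 350; 181 341 345; 0 [[351.9, 173.9], [350.3, 177.6], [341.4, 175.2], [340.2, 178.8]]
0.05 [[352.0, 174.6], [350.5, 179.2], [341.5, 175.8], [340.4, 180.4]]
0.1 [[352.1, 175.2], [350.7, 180.7], [341.5, 176.5], [340.7, 181.9]]
0.2 [[352.3, 176.4], [351.2, 183.7], [341.7, 177.7], [341.1, 184.9]]
0.3 [[352.5, 177.6], [351.7, 186.6], [341.9, 178.9], [341.5, 187.8]]
1.05 [[354.0, 184.0], [355.5, 202.7], [343.3, 185.3], [344.9, 204.0]]
[[309.7, 0.0, 320.0], [0.0, 309.7, 201.2], [0.0, 0.0, 1.0]] [ 523.3 -198.2  244.5] [-0.23  0.17 -0.96]
[([69, 130, 75, 39, 1697], [106.0, 147.0])]
0 [[103.2, 126.8], [140.2, 122.1], [85.2, 159.3], [122.5, 149.2]]
0.05 [[105.0, 128.8], [143.6, 125.7], [86.9, 161.3], [125.7, 152.8]]
0.1 [[106.6, 130.9], [147.0, 129.5], [88.4, 163.3], [128.9, 156.5]]
0.2 [[109.7, 135.1], [153.3, 137.0], [91.3, 167.5], [134.8, 164.1]]
```

```bash
cat > wr.py <<'E'
from h import *
from scipy.optimize import least_squares
c=env.read_camera("wrist");h=cv2.cvtColor(c["img"],cv2.COLOR_BGR2HSV)
m=(((h[...,0]<6)|(h[...,0]>174))&(h[...,1]>150)&(h[...,2]>40)).astype(np.uint8)
k=max(cv2.findContours(m,0,2)[0],key=cv2.contourArea)
for e in np.arange(2,8,.5):
    a=cv2.approxPolyDP(k,e,True)[:,0]
    if len(a)<=4: break
print(a.tolist(),cv2.contourArea(k))
u=np.array([.991,.136]);v=np.array([-.136,.991]);O=np.array([722,-75.])
def fr(p):
    d=np.array(p,float)-c["K"][:2,2];r=np.hypot(*d);th=r/c["K"][0,0];return c["pose"][:3,:3]@np.r_[np.sin(th)*d/r,np.cos(th)]
P=np.linalg.inv(c["pose"])
for p in a:  # intersect with planes y=+-12 of the box
    o=c["pose"][:3,3];d=fr(p);rel=o[:2]-O
    for y in(-12,12):
        t=(y-rel@v)/(d[:2]@v);X=o+t*d;print(p,y,"x",((X[:2]-O)@u).round(1),"z",X[2].round(1))
E
python3 wr.py
```

```text
[[142, 130], [84, 136], [68, 168], [126, 156]] 1641.0
[142 130] -12 x -138.5 z 69.1
[142 130] 12 x -116.8 z 18.6
[ 84 136] -12 x -135.5 z 122.5
[ 84 136] 12 x -112.8 z 87.5
[ 68 168] -12 x -151.5 z 147.3
[ 68 168] 12 x -133.5 z 119.5
[126 156] -12 x -154.7 z 105.3
[126 156] 12 x -137.6 z 65.3
```

```bash
python3 - <<'E'
from cell import env
s=env.state();print(s["joints"],s["tcp_rot"],s["eef_pos"],s["t"])
E
```

```text
[-4.51407898e-01  5.06245257e-01  2.04539060e+00 -2.64682333e-05
  5.89897694e-01  1.76876118e+00] [ 3.14158984e+00 -6.08427525e-05 -6.49350754e-01] [ 458.31552244 -148.95639795   91.52834673] 21.5333
```

```bash
python3 -m crank '[[-16,-10,0,-7,0],[-33,-20,0,-14,0],[-33,-20,0,-21,0],[-33,-20,0,-28,0],[-33,-20,0,-35,0],[-33,-20,0,-42,0],[-33,-20,0,-49,0],[-33,-20,0,-56,0],[-33,-20,0,-63,0],[-33,-20,0,-70,0]]'|grep -E "eef|rot"; python3 -m crank '[[0,0,0,-7,0],[0,0,0,-14,0],[0,0,0,-21,0],[0,0,0,-28,0],[0,0,0,-35,0],[0,0,0,-42,0],[0,0,0,-49,0],[0,0,0,-56,0],[0,0,0,-63,0],[0,0,0,-65,0]]'; python3 -m crank '[[0,0,0,0,0],[0,0,0,0,0]]'; python3 m.py
```

```text
eef_pos: [443.9, -112.8, 90.8]
tcp_rot: [-3.14, 0.001, 0.579]
t: 23.2
eef_pos: [443.9, -112.8, 90.8]
tcp_rot: [-3.14, -0.001, 1.714]
ft_force: [-0.1, -0.1, -0.4]
opening: 0.007
grip_force: 0.0
t: 23.37
eef_pos: [443.9, -112.9, 91.1]
tcp_rot: [-3.14, -0.001, 1.705]
ft_force: [0.2, -0.5, -0.7]
opening: 0.007
grip_force: 0.0
23.3667 [ 0.16 -0.52 -0.73] [ -31. -125.    7.] rz -1185.0 9.0
```

```bash
python3 -m crank '[[0,0,25,0,0],[0,0,50,0,0],[0,0,65,0,0],[0,0,70,0,0],[0,15,70,0,0],[0,30,70,0,0],[0,38,70,0,0],[0,44,70,0,0],[0,44,70,0,0]]'|grep -E "eef|ft"; python3 -m crank '[[0,1,0,0,0],[0,2,0,0,0],[0,3,0,0,0],[0,4,0,0,0],[0,4,0,0,0]]'|grep -E "eef|ft"; sed -i 's/\[84,49\]/[89,12]/' m.py; python3 m.py;  python3 -m crank '[[0,1,0,0,0],[0,2,0,0,0],[0,2,0,0,0]]'|grep -E "eef|ft";python3 m.py
```

```text
eef_pos: [488.4, -107.1, 22.2]
ft_force: [0.2, 0.2, 0.2]
eef_pos: [491.5, -106.7, 22.1]
ft_force: [-0.1, -0.9, 0.5]
24.5333 [-0.06 -0.86  0.49] [  -9. -141.   13.] rz 1495.8 -17.0
eef_pos: [493.6, -106.4, 22.0]
ft_force: [-0.1, -0.0, -0.4]
24.7833 [-0.12 -0.02 -0.39] [ -20. -107.  -19.] rz 1138.4 -829.7
```

```bash
for i in 1; do python3 -m crank '[[0,1,0,0,0],[0,2,0,0,0],[0,2,0,0,0]]'|grep -E "eef|ft";python3 m.py; python3 -m crank '[[0,1,0,0,0],[0,2,0,0,0],[0,2,0,0,0]]'|grep -E "eef|ft";python3 m.py; python3 -m crank '[[0,1,0,0,0],[0,1,0,0,0]]'|grep -E "eef|ft";python3 m.py; done
```

```text
eef_pos: [495.7, -106.1, 22.0]
ft_force: [-0.5, -1.0, 0.1]
25.0333 [-0.51 -0.98  0.06] [   4. -131.   25.] rz 247.1 3.4
eef_pos: [497.7, -105.8, 22.0]
ft_force: [0.7, 0.7, -0.1]
25.2833 [ 0.67  0.71 -0.13] [ -35. -108.    2.] rz -178.7 47.5
eef_pos: [498.6, -105.7, 22.0]
ft_force: [0.9, 0.2, -0.0]
25.45 [ 0.9   0.22 -0.01] [-50. -89.  28.] rz -100.0 226.5
```

```bash
for i in 1; do python3 -m crank '[[0,1,0,0,0],[0,1,0,0,0]]'|grep -E "eef";python3 m.py; python3 -m crank '[[0,1,0,0,0],[0,1,0,0,0]]'|grep -E "eef";python3 m.py; python3 -m crank '[[0,1,0,0,0],[0,1,0,0,0]]'|grep -E "eef";python3 m.py;python3 -m crank '[[0,1,0,0,0],[0,1,0,0,0]]'|grep -E "eef";python3 m.py; done
```

```text
eef_pos: [499.6, -105.5, 22.0]
25.6167 [0.34 1.4  0.04] [ -51. -130.    4.] rz -366.1 37.0
eef_pos: [500.6, -105.4, 22.0]
25.7833 [0.58 0.07 0.68] [-61. -94.   0.] rz -57.3 981.8
eef_pos: [500.7, -105.2, 22.0]
25.95 [-5.33 -1.65  2.77] [-111.  117.  -57.] rz -68.1 -87.8
eef_pos: [500.7, -105.0, 22.0]
26.1167 [-12.42  -3.26   4.67] [-176.  369. -129.] rz -63.2 -71.3
```

```bash
python3 -m crank '[[0,-10,0,0,0],[0,-40,0,0,0],[0,-40,0,7,0],[0,-40,0,14,0],[0,-40,0,21,0],[0,-40,0,28,0],[0,-40,0,35,0],[0,-40,0,42,0],[0,-40,0,49,0],[0,-40,0,56,0]]'|grep -E "eef|ft"; python3 -m crank '[[0,0,0,7,0],[0,0,0,14,0],[0,0,0,21,0],[0,0,0,28,0],[0,0,0,34,0],[0,0,0,34,0],[0,0,0,34,0]]'|grep -E "eef|ft|rot"; python3 wr.py
```

```text
eef_pos: [462.5, -110.6, 22.0]
ft_force: [-0.8, -0.5, -0.4]
eef_pos: [462.6, -110.6, 22.0]
tcp_rot: [3.141, -0.0, 0.139]
ft_force: [0.2, -0.3, -0.7]Traceback (most recent call last):
  File "wr.py", line 5, in <module>
    k=max(cv2.findContours(m,0,2)[0],key=cv2.contourArea)
ValueError: max() iterable argument is empty
```

```bash
python3 m.py; python3 -m crank '[[20,0,0,0,0],[40,0,0,0,0],[55,0,0,0,0],[65,0,0,0,0],[71,0,0,0,0],[75,0,0,0,0],[75,0,0,0,0]]'|grep -E "eef|ft"; python3 -m crank '[[1,0,0,0,0],[2,0,0,0,0],[3,0,0,0,0],[4,0,0,0,0],[4,0,0,0,0]]'|grep -E "eef|ft";  sed -i 's/\[89,12\]/[37,5]/' m.py; python3 m.py;  python3 -m crank '[[1,0,0,0,0],[2,0,0,0,0],[3,0,0,0,0],[4,0,0,0,0],[4,0,0,0,0]]'|grep -E "eef|ft"; python3 m.py
```

```text
27.5833 [-0.18  0.55 -0.07] [-16. -12.  -6.] rz 103.0 27.4
eef_pos: [537.1, -100.3, 21.9]
ft_force: [-0.5, 0.2, 0.2]
eef_pos: [541.1, -99.9, 22.1]
ft_force: [0.2, -0.5, 0.5]
28.5833 [ 0.24 -0.49  0.53] [ 25. -12. -26.] rz 34.0 45.3
eef_pos: [545.2, -99.3, 22.0]
ft_force: [0.7, 0.9, -0.3]
29.0 [ 0.69  0.93 -0.29] [  7.  16. -31.] rz 7.8 -8.8
```

```bash
python3 -m crank '[[1,0,0,0,0],[2,0,0,0,0],[3,0,0,0,0],[3,0,0,0,0]]'|grep -E "eef"; python3 m.py;python3 -m crank '[[1,0,0,0,0],[1,0,0,0,0]]'|grep -E "eef"; python3 m.py;python3 -m crank '[[1,0,0,0,0],[1,0,0,0,0]]'|grep -E "eef"; python3 m.py;python3 -m crank '[[1,0,0,0,0],[1,0,0,0,0]]'|grep -E "eef"; python3 m.py
```

```text
eef_pos: [548.1, -98.9, 22.0]
29.3333 [ 0.39 -0.34 -0.03] [ 50. -22.  -0.] rz -60.4 145.2
eef_pos: [549.1, -98.8, 22.0]
29.5 [-1.03 -0.09  0.26] [-15.  13. -10.] rz -21.8 -169.1
eef_pos: [550.1, -98.7, 22.0]
29.6667 [0.56 0.69 0.27] [  0.  37. -19.] rz 83.8 1.8
eef_pos: [551.1, -98.5, 22.0]
29.8333 [ 0.01  0.59 -0.02] [ 30.  -1. -19.] rz -134.8 -52.0
```

```bash
python3 -m crank '[[1,0,0,0,0],[1,0,0,0,0]]'|grep -E "eef"; python3 m.py;python3 -m crank '[[1,0,0,0,0],[1,0,0,0,0]]'|grep -E "eef"; python3 m.py;python3 -m crank '[[1,0,0,0,0],[1,0,0,0,0]]'|grep -E "eef"; python3 m.py;python3 -m crank '[[1,0,0,0,0],[1,0,0,0,0]]'|grep -E "eef"; python3 m.py
```

```text
eef_pos: [552.1, -98.3, 22.0]
30.0 [-0.38  0.32 -0.07] [ 28.  58. -48.] rz -148.2 -90.0
eef_pos: [552.7, -98.2, 22.0]
30.1667 [-1.79 -0.41  0.87] [-75. 154.   1.] rz -103.9 -192.5
eef_pos: [553.1, -98.1, 22.0]
30.3333 [-5.78 -1.24  2.22] [-79. 520.  -4.] rz -104.2 -72.4
eef_pos: [553.8, -98.0, 21.9]
30.5 [-6.16 -1.9   2.44] [-206.  704.  -10.] rz -128.9 -114.6
```

```bash
python3 -m crank '[[0.7,0,0,0,0],[0.7,0,0,0,0]]'|grep -E "eef"; python3 m.py;python3 -m crank '[[0.7,0,0,0,0],[0.7,0,0,0,0]]'|grep -E "eef"; python3 m.py;python3 -m crank '[[0.7,0,0,0,0],[0.7,0,0,0,0]]'|grep -E "eef"; python3 m.py;python3 -m crank '[[0.7,0,0,0,0],[0.7,0,0,0,0]]'|grep -E "eef"; python3 m.py
```

```text
eef_pos: [554.3, -97.9, 21.9]
30.6667 [-7.87 -2.67  2.77] [-273.  767.  -17.] rz -110.5 -107.1
eef_pos: [554.8, -97.8, 21.9]
30.8333 [-9.68 -2.79  3.1 ] [-289.  822.   14.] rz -96.8 -108.9
eef_pos: [557.2, -97.8, 22.1]
31.0 [-0.04  0.3   0.05] [-12. -17. -10.] rz 367.9 41.4
eef_pos: [557.4, -97.6, 22.1]
31.1667 [-4.83 -1.05  2.58] [-184.  399.  -10.] rz -102.4 -187.2
```

Force dropped from about 10 N to 0 with a 2.4 mm jump: the click. I'm backing off to check the lever.

```bash
python3 -m crank '[[-5,0,0,0,0],[-30,0,0,0,0],[-65,0,0,0,0],[-95,0,-30,0,0],[-95,0,-70,7,0],[-95,0,-70,14,0],[-95,0,-70,21,0],[-95,0,-70,28,0],[-95,0,-70,35,0],[-95,0,-70,35,0]]'|grep -E "eef|ft"; python3 wr.py; python3 red.py | grep -A1 -E "^(scene|top)"
```

```text
eef_pos: [463.6, -110.5, 92.2]
ft_force: [0.8, -1.1, -0.1]
[[206, 64], [163, 52], [131, 85], [181, 88]] 1646.0
[206  64] -12 x -133.8 z 75.3
[206  64] 12 x -92.0 z -40.5
[163  52] -12 x -136.3 z 129.2
[163  52] 12 x -96.2 z 50.6
[131  85] -12 x -157.4 z 170.4
[131  85] 12 x -131.9 z 120.0
[181  88] -12 x -156.6 z 136.6
[181  88] 12 x -130.4 z 63.1
scene 17 x 291 293 y 195 203 292.1764705882353 198.2941176470588
195 291 292; 196 291 292; 197 291 293; 198 291 293; 199 292 293; 200 292 293; 201 293 293; 202 293 293; 203 293 293; 0 [[289.1, 184.6], [290.2, 195.4], [292.4, 192.8], [293.4, 203.4]]
--
top 32 x 341 350 y 175 178 345.3125 176.4375
175 344 350; 176 341 350; 177 341 349; 178 341 346; 0 [[351.9, 173.9], [350.3, 177.6], [341.4, 175.2], [340.2, 178.8]]
```

```bash
python3 -c "
from cell import env
print(env.job_done())"
```

```text
the job is handed in; nothing more can be done
None
```

The lid is pressed shut, the loop's bar is behind the keeper lip, and the lever clicked home. The force dropped from about 10 N to 0 and the lever stayed home after I backed off. I handed the job in at about 32 s with the arm clear. The last push was made with the gripper's body, peaking at about 20 N on the lever (over the 15 N guide, under the 25 N limit), and I did not re-check the bystanders at the end.

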